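# Press a cover flush in the bonding jig with a spacer bar

### The job

Take the grey spacer bar out of the white foam tray and, keeping it upright, slide it foot first right down into the one gap between the black cover panel and the jig's stops that is wide enough for it. Then push the panel with it firmly and squarely flush against the steel fence on the other side, and finish like that: still gripping the bar in the gap and holding the panel pressed, not letting go. Leave the three black cases where they are.

Things in the scene. Friction and masses are not known exactly. Their poses are not given: they have to be found in the camera images.
- spacer_mid (a point): centre of the loose spacer bar: plain grey plastic, 12 mm thick (its x), 26 mm wide (its y), 85 mm tall (its z, up); the point is 42.5 mm above its foot. It starts standing upright in a snug slot in the white foam tray, foot 25 mm below the tray's top, so its top is 100 mm above the bench; 40 g
- foam: fixed white foam tray, 170 x 220 x 40 mm (x, y, z), origin at the centre of its underside on the bench; the spacer's slot (14 x 28 mm, 25 mm deep, its narrow way along the tray's x) is at its centre; two case pockets at x, y = (30, 80) and (-30, -80) mm
- jig: fixed bonding jig; origin on the bench, jig floor 10 mm up. x runs from the back rail (face at x = -48 mm, near the robot) to the dark steel fence (face at +60 mm, 12 mm above the floor, 150 mm long in y). On the rail three fixed dark steel stops at y = -42, 0, +42 mm, order varies, each 40 mm wide (y), reaching towards the panel; tops of stops, rail and panel 26 mm above the bench
- panel: loose black cover panel, 74 x 130 x 16 mm (x, y, z), 84 to 168 g, flat on the jig floor between stops and fence, origin at the centre of its underside; starts about 3 to 5 mm short of the fence, slightly askew. Flush, its origin is at x = +23 mm in the jig's frame and its edge facing the stops at x = -14 mm
- stop_short: the stop that reaches out least, 8 mm from the rail; origin on the rail's face, at the middle of the stop's width, on the jig floor; x points to the fence. With the panel flush the gap between this stop and the panel is 26 mm (from x = 8 to 34 mm in this frame), at the start about 20 to 23 mm: the only gap that takes the 12 mm spacer
- stop_mid: stop reaching out 24 mm from the rail, frame as stop_short; gap to the flush panel only 10 mm, too narrow
- stop_long: stop reaching out 27 mm from the rail, frame as stop_short; gap to the flush panel only 7 mm, too narrow
- case_a: loose black earphone case, 56 x 28 x 48 mm, standing 23 mm out of a foam pocket, origin at the centre of its underside; leave alone
- case_b: the same kind of case in the foam tray's other pocket; leave alone
- case_c: the same kind of case standing on the bench beyond the jig's fence; leave alone
Mind the look-alikes: they are no part of the job. Of the things like the panel, leave any that is green or pink; of the rest the smaller one is meant.

How it is judged:
By the outcome, as a careful person would: the job done as asked, in the order asked, and still so for the second after the job is handed in, while the arm keeps its last pose, push and grip.
It also fails if it takes over 42 s, if anything falls off the work surface, if the arm or the gripper's body presses on something with over 40 N, if the wrist force passes 120 N, or if a joint passes its speed limit or range.

### The arm

A 6-joint arm with a two-finger parallel gripper is mounted at the origin on the work surface. World frame = base frame: x ahead of the robot, y to its left, z up, the work surface at z = 0. Lengths are in m, angles in degrees, forces in N, time in s.
With the tool pointing down it reaches from about 0.4 to 0.825 m from the base axis. Payload 7 kg.
Tool frame: the origin (TCP) lies at the centre of the arm's flange, where the gripper is bolted on; the fingertips stand 178 mm ahead of it and the grasp point (between the pads) lies 159 mm ahead of it; x points along the fingers, y is the direction in which the jaws open and shut, and the axes are right-handed (so a half turn about x gives the same grasp; the last joint's range is limited). The gripper opens to 88 mm and grips with 3 to 60 N. Pads are 19 mm wide; open, the fingers measure 130 mm over their backs; the gripper's body (78 mm by 193 mm) begins 47 mm behind the grasp point.
Start: joints at [-58.608, 20.546, 0.682, 0, -70.136, -16.507], TCP at [0.173, -0.652, 0.405] pointing down, gripper open.
Joint ranges: [-176.03, 176.03], [-82.01, 121.73], [-58.28, 71.71], [-173.87, 95.51], [-174.79, -0.11], [-173.66, 173.66]. Speed limits (degrees/s): [136.94, 136.94, 172.46, 180, 180, 180].

### API

Orientations are given as [roll, pitch, yaw] about the fixed x, y, z axes, in that order (R = Rz(yaw) Ry(pitch) Rx(roll)).
In Python, from plant import ctrl gives the robot as it stands. The module is installed in compiled form; this text tells all that it offers.
- The arm moves only by the shell command python3 -m inch 'ROWS'. ROWS is JSON, one flat list of numbers, 7 for each row, row after row: the shift along the tool's x, y, z in m, then the turn, a rotation vector about the tool's x, y, z in degrees, then the finger opening in m, from 0 to 0.0876. In form: [dx, dy, dz, rx, ry, rz, hand, dx, dy, dz, rx, ry, rz, hand, ...]. A call has 1 to 20 rows; each row shifts and turns the pose as measured when the row begins, along the tool's axes as they then stand; what a row does not reach is not made up. A row lasts 1/8 s, in which the tool goes at most 62.5 mm and 10.7 degrees, less where a joint would pass 70% of its speed; a pose out of reach is approached as far as the arm can. A call with a gripper value outside its range is refused whole. The fingers move at their own pace and stop on an object; the grip force is fixed at half the most. Time passes only in rows, so rows that do not move let the fingers close. It gives the time, the measured TCP pose, the force and the opening at its end, in the units of the state.
- ctrl.get_obs(): the state, without advancing time (a new reading comes with each control period).
- ctrl.snapshot(name): name is "scene" or "top"; returns a dict with "color" (400x640x3 uint8, red, green, blue), "depth" (400x640 float32, m along the optical axis (not along the pixel's ray), 0 where there is no reading), "K" (3x3 intrinsics, pixels), "k1" (the pictures are not rectified: a ray, as slopes to the right and down, at radius r is drawn at 1 + k1 r^2 times it, then the intrinsics apply), "position" and "attitude" of the camera in the world. Camera axes: x right, y up, looking along -z (the intrinsics and any distortion apply to the point x, -y, -z); pixel columns grow to the right and rows downward; lengths in m; the calibration is good to about 2 mm. A picture is of the moment at which its call begins.
- ctrl.close_job(): hands the job in, once; it reports no verdict.
The state is a dict: "clock": time; "joint_pos": joint angles; "qvel": joint speeds; "tau": joint torques, N m; "tool_pos": TCP position; "orientation": TCP orientation; "force": force on the tool from outside, world axes, zero at the start; "moment": the same for the moment, N m; "opening": finger opening in m.
Only numpy, scipy, OpenCV 4.12 (cv2) and the standard library are available. Lean on these libraries where they do the work, as an engineer would, in place of code of your own. Each camera call takes 0.05 s, during which the arm holds its last target.

## Working session

There is one attempt and no reset: what is moved stays moved. The work goes in short steps, Python scripts to look and compute and a shell command to move; the robot and the scene stay as the last step left them, time stands still between calls to the robot, and variables do not carry over. Pictures are saved under pics/ and viewed, and the job is handed in when it is done.

```bash
mkdir -p pics; ls
cat > h.py <<'E'
import numpy as np, cv2, pickle
from scipy.spatial.transform import Rotation as R
from plant import ctrl
def snap(n):
    s=ctrl.snapshot(n); return s
def att(s):
    a=np.array(s['attitude'],float)
    if a.shape==(3,3): return a
    return R.from_euler('xyz',a,degrees=True).as_matrix()
def rays(s,px):
    px=np.atleast_2d(np.array(px,float)); K=np.array(s['K'])
    d=(px-[K[0,2],K[1,2]])/[K[0,0],K[1,1]]
    u=d.copy()
    for _ in range(30):
        u=d/(1+s['k1']*(u**2).sum(1,keepdims=True))
    return u
def onplane(s,px,z):
    u=rays(s,px); A=att(s)
    w=np.c_[u[:,0],-u[:,1],-np.ones(len(u))]@A.T
    p=np.array(s['position']); t=(z-p[2])/w[:,2]
    return p+w*t[:,None]
def proj(s,P):
    P=np.atleast_2d(P); c=(P-np.array(s['position']))@att(s)
    u=np.c_[c[:,0]/-c[:,2],-c[:,1]/-c[:,2]]
    u=u*(1+s['k1']*(u**2).sum(1,keepdims=True)); K=np.array(s['K'])
    return u*[K[0,0],K[1,1]]+[K[0,2],K[1,2]]
def save(s,fn,box=None,k=1):
    im=cv2.cvtColor(s['color'],cv2.COLOR_RGB2BGR)
    if box: im=im[box[1]:box[3],box[0]:box[2]]
    im=cv2.resize(im,None,fx=k,fy=k,interpolation=cv2.INTER_CUBIC); cv2.imwrite(fn,im)
E
python3 - <<'E'
from h import *
for n in('top','scene'):
    s=snap(n); save(s,f'pics/{n}0.png'); pickle.dump(s,open(n+'0.pkl','wb'))
    print(n,s['K'],s['k1'],s['position'],s['attitude'])
print(ctrl.get_obs())
E
```

```text
pics
top [[376.3579398    0.         317.9992196 ]
 [  0.         376.3579398  200.76044608]
 [  0.           0.           1.        ]] -0.04291824349054181 [0.43856123 0.07319254 0.82906505] [  7.27270634   0.46775017 -90.49864688]
scene [[411.34001396   0.         314.35427677]
 [  0.         411.34001396 203.94538331]
 [  0.           0.           1.        ]] 0.007338434753589826 [1.12390354 0.21314164 0.82836413] [ 38.64763922  -0.36201014 106.34064256]
{'clock': 0.1, 'joint_pos': array([-5.86090283e+01,  2.05872480e+01,  6.39891812e-01, -1.63974709e-02,
       -7.01361248e+01, -1.65072338e+01]), 'qvel': array([ 0.04677724, -0.12256549,  0.11598135,  0.16314922,  0.03512751,
        0.01402723]), 'tau': array([ 4.11307274e-04, -5.84163344e+01,  2.93749702e+01,  7.01556131e+00,
        1.01276982e-02, -4.60411741e-05]), 'tool_pos': array([ 0.17333555, -0.65219298,  0.40382793]), 'orientation': array([ 96.04618521,  89.9151072 , 110.92434025]), 'force': array([ 0.17334075, -0.06832421,  0.2410048 ]), 'moment': array([ 0.03909486,  0.04818038, -0.01045246]), 'opening': 0.08785866605209156}
```

View pics/top0.png

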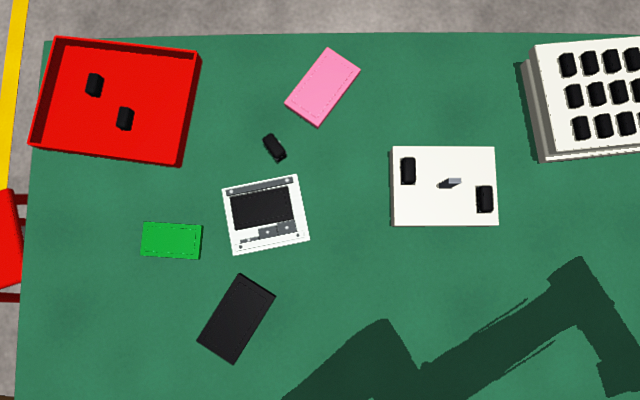

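View pics/scene0.png

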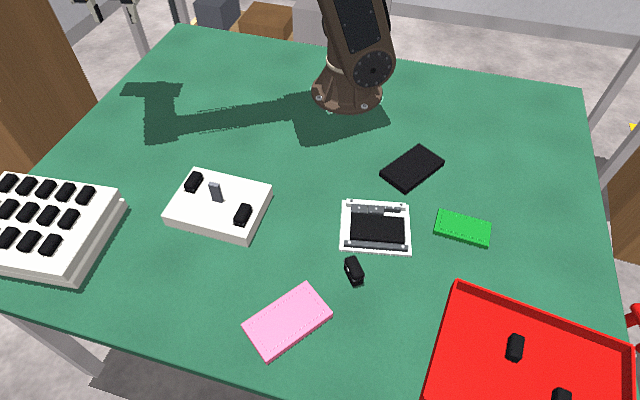

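Top view: the jig is at about (266,215) with a black panel in it at (263,207). The tray is at (444,186) with the grey bar at (449,183). A larger black panel lies at (236,319), a pink one at (323,87) and a green one at (171,240).

Run:
```python
from h import *
for n,b1,b2 in(('top',(210,165,320,265),(380,135,510,235)),('scene',(330,190,420,290),(155,155,280,250))):
    s=pickle.load(open(n+'0.pkl','rb'))
    save(s,f'pics/{n}_jig.png',b1,6); save(s,f'pics/{n}_tray.png',b2,6)
```

```text
(no output)
```

View pics/top_jig.png

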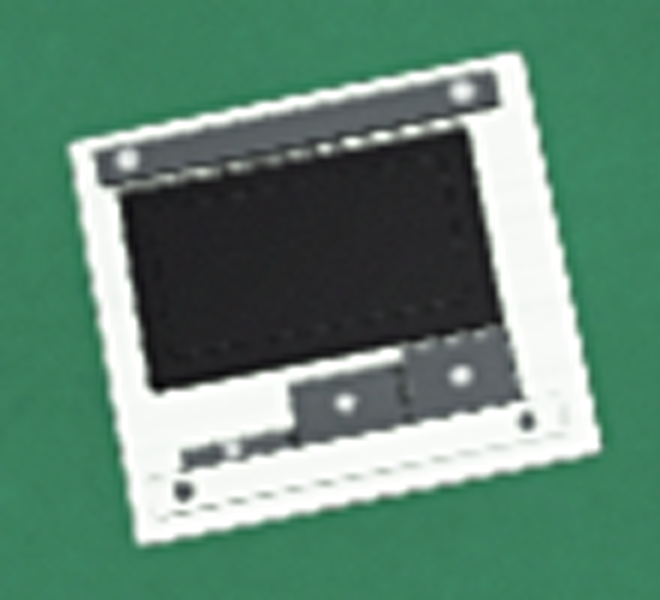

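View pics/top_tray.png

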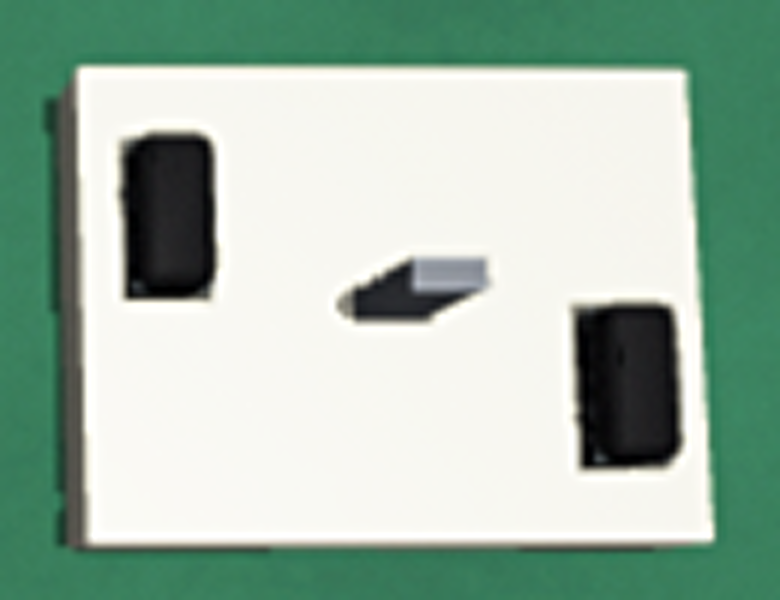

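View pics/scene_jig.png

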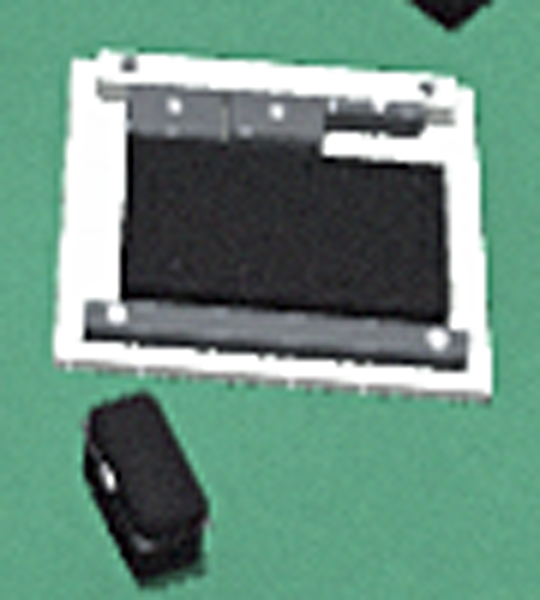

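View pics/scene_tray.png

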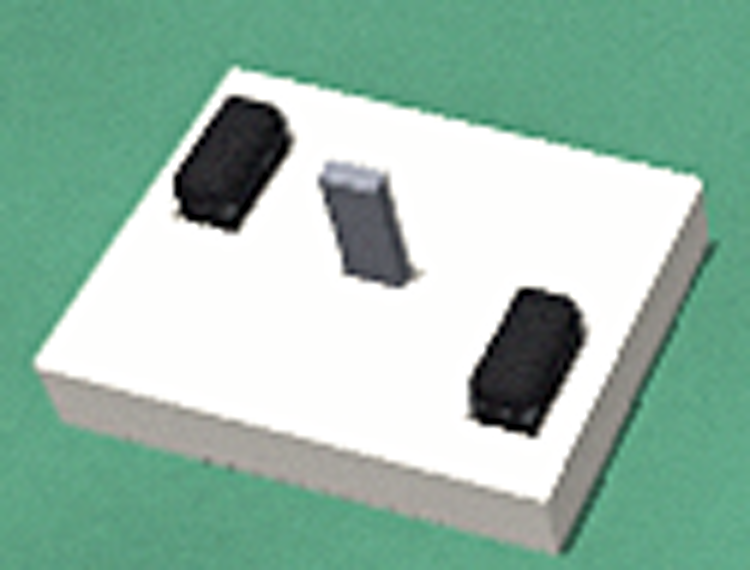

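Candidates, top-view pixels:
- **Bar:** only the grey piece at (449,183), in the tray. The jig's stops are fixed.
- **Panel:** the in-jig black one at (263,207) versus a larger loose black one at (236,319). Pink and green are excluded. The smaller black one, in the jig, is meant.
- **Gap:** the shortest stop is the left one (+y) at about (250,240). The mid stop is at (268,232) and the long one at (287,227).

The crops confirm all three choices. Next I'll measure.

```bash
cat > meas.py <<'E'
from h import *
def rect(pts):
    (c,wh,a)=cv2.minAreaRect((pts[:,:2]*1000).astype(np.float32)); return np.array(c),wh,a
def comps(m,minA=15):
    n,l,st,c=cv2.connectedComponentsWithStats(m.astype(np.uint8),connectivity=4)
    return [(l==i,st[i],c[i]) for i in range(1,n) if st[i,4]>=minA]
def inbox(s,m,b):
    o=np.zeros(m.shape,bool); o[b[1]:b[3],b[0]:b[2]]=m[b[1]:b[3],b[0]:b[2]]; return o
def cont(m):
    c=max(cv2.findContours(m.astype(np.uint8),cv2.RETR_EXTERNAL,cv2.CHAIN_APPROX_NONE)[0],key=cv2.contourArea)
    return c[:,0,:].astype(float)
E
python3 - <<'E'
from meas import *
for n,jb,tb in(('top',(210,165,320,265),(380,135,510,235)),('scene',(330,190,420,258),(155,155,280,250))):
    s=pickle.load(open(n+'0.pkl','rb')); c=s['color'].astype(int); g=c.max(2); sat=c.max(2)-c.min(2)
    print('==',n)
    # tray top
    w=inbox(s,(g>225)&(sat<25),tb); w=max(comps(w),key=lambda q:q[1][4])[0]
    print('tray',rect(onplane(s,cont(w),0.04)))
    # grey bar top
    b=inbox(s,(g>120)&(g<215)&(sat<60)&(c[...,2]>c[...,0]),tb)
    for m,st,ce in comps(b,8): print('bar?',st,rect(onplane(s,cont(m),0.10)), s['depth'][m].mean())
    # panel
    d=inbox(s,(g<60)&(sat<25),jb)
    for m,st,ce in comps(d,200): print('panel',st,rect(onplane(s,cont(m),0.026)))
    gr=inbox(s,(g>=60)&(g<140)&(sat<40),jb)
    for m,st,ce in comps(gr,25): print('grey',st,ce,rect(onplane(s,cont(m),0.026)))
    wj=inbox(s,(sat<25)&(g>200),jb); print('jig',rect(onplane(s,cont(max(comps(wj),key=lambda q:q[1][4])[0]),0.01)))
    if n=='top':
        print(c[176:192,440:466].max(2))
E
```

```text
== top
tray (array([ 571.57397461, -191.91416931]), (219.86180114746094, 168.4260711669922), 89.34996795654297)
bar? [394 145  19   1  19] (array([642.04406738, -92.07094574]), (35.97401428222656, 0.0028829274233430624), 89.54096221923828) 0.851173
bar? [495 155   1  13  13] (array([ 608.10339355, -275.00946045]), (0.004037678241729736, 24.507610321044922), 85.82267761230469) 0.8382644
bar? [496 171   1  14  14] (array([ 574.69171143, -274.61367798]), (0.004705309867858887, 26.223278045654297), 85.9061279296875) 0.8307538
bar? [449 178  12   6  63] (array([ 569.31658936, -191.22389221]), (22.36093521118164, 10.015226364135742), 89.50614929199219) 0.7151366
bar? [497 189   1  13  13] (array([ 539.67749023, -274.14318848]), (0.004024147987365723, 23.905590057373047), 85.99772644042969) 0.82559675
bar? [498 205   1  14  14] (array([ 507.05297852, -273.88250732]), (0.004695415496826172, 25.610153198242188), 86.08467102050781) 0.8209365
panel [ 230  187   64   43 1932] (array([527.10186768, 201.0859375 ]), (71.43229675292969, 126.48240661621094), 10.421272277832031)
grey [226 177  67  21 
[... 2520 characters left out ...]
0152
panel [ 350  212   55   32 1440] (array([531.98815918, 200.66986084]), (82.39569091796875, 127.01634979248047), 11.049844741821289)
grey [351 204  36  12 263] [367.72623574 208.89353612] (array([484.76223755, 170.30427551]), (28.507078170776367, 86.8545913696289), 10.969779968261719)
grey [386 207  16   6  51] [393.56862745 208.80392157] (array([467.40820312, 230.62342834]), (15.670473098754883, 37.25741195678711), 16.62725257873535)
grey [344 240  64  12 326] [375.83128834 244.46932515] (array([579.11157227, 206.2902832 ]), (24.013708114624023, 145.64239501953125), 9.901253700256348)
jig (array([514.91107178, 194.4135437 ]), (157.32656860351562, 169.47955322265625), 11.118006706237793)
```

```bash
cat > rect.py <<'E'
from meas import *
def rectify(s,o,yaw,z,xr=(-75,95),yr=(-90,90),k=4):
    # rows: u decreasing (up=+u), cols: v decreasing (right=-v)
    us=np.arange(xr[1],xr[0],-1/k); vs=np.arange(yr[1],yr[0],-1/k)
    U,V=np.meshgrid(us,vs,indexing='ij'); c,sn=np.cos(np.radians(yaw)),np.sin(np.radians(yaw))
    P=np.c_[(o[0]+c*U-sn*V).ravel(),(o[1]+sn*U+c*V).ravel(),np.full(U.size,z*1000)]/1000
    p=proj(s,P).reshape(U.shape+(2,)).astype(np.float32)
    return cv2.remap(s['color'],p[...,0],p[...,1],cv2.INTER_CUBIC),us,vs
E
python3 - <<'E'
from rect import *
s=pickle.load(open('top0.pkl','rb'))
im,us,vs=rectify(s,(506,194),11.1,.026)
v=cv2.cvtColor(im,cv2.COLOR_RGB2BGR)
for u in range(-70,95,10): 
    r=int((95-u)*4); cv2.line(v,(0,r),(8 if u else 25,r),(0,0,255),1)
for y in range(-80,90,10):
    q=int((90-y)*4); cv2.line(v,(q,0),(q,8 if y else 25),(0,0,255),1)
v=cv2.resize(v,None,fx=1,fy=1)[:600]; cv2.imwrite('pics/rect0.png',cv2.resize(v,(720,v.shape[0])))
g=im.max(2).astype(int)
for y in(60,50,42,34,10,0,-8,-34,-42,-50,-60):
    j=np.argmin(abs(vs-y)); print(y,[ (float(us[i]),) for i in range(1,len(us)) if abs(g[min(i+3,len(us)-1),j]-g[i-3,j])>35 and abs(g[min(i+3,len(us)-1),j]-g[i-3,j])==max(abs(g[min(k+3,len(us)-1),j]-g[max(k-3,0),j]) for k in range(max(i-8,0),min(i+9,len(us))))])
E
```

```text
60 [(81.5,), (81.25,), (77.25,), (74.0,), (66.75,), (63.25,), (60.25,), (-13.75,), (-35.75,), (-44.0,), (-47.5,), (-52.75,), (-53.0,), (-53.25,), (-66.0,)]
50 [(81.75,), (76.5,), (63.75,), (63.5,), (60.0,), (-14.0,), (-35.0,), (-43.25,), (-43.5,), (-66.5,)]
42 [(82.0,), (77.0,), (59.25,), (-14.25,), (-35.0,), (-44.0,), (-56.5,), (-66.0,)]
34 [(81.25,), (76.75,), (62.75,), (59.0,), (-14.5,), (-35.75,), (-43.0,), (-55.75,), (-58.25,), (-58.5,), (-65.5,)]
10 [(82.25,), (76.75,), (62.0,), (58.5,), (-14.5,), (-14.75,), (-19.25,), (-19.5,), (-19.75,), (-20.0,), (-20.25,), (-43.5,), (-65.75,)]
0 [(82.0,), (77.0,), (62.0,), (59.0,), (-14.75,), (-20.0,), (-28.0,), (-28.25,), (-33.75,), (-43.25,), (-43.5,), (-66.25,)]
-8 [(81.25,), (77.25,), (62.5,), (59.5,), (-14.5,), (-20.25,), (-43.25,), (-55.75,), (-58.25,), (-58.5,), (-65.25,)]
-34 [(82.0,), (77.0,), (61.75,), (58.75,), (-13.75,), (-14.0,), (-43.5,), (-43.75,), (-66.25,)]
-42 [(81.25,), (77.0,), (62.5,), (58.5,), (-15.0,), (-26.75,), (-32.0,), (-32.5,), (-43.5,), (-66.0,)]
-50 [(81.25,), (76.75,), (63.0,), (59.0,), (-14.75,), (-42.5,), (-65.75,)]
-60 [(81.25,), (77.5,), (74.0,), (73.75,), (73.5,), (66.25,), (62.75,), (58.25,), (-14.25,), (-42.75,), (-48.0,), (-53.25,), (-65.75,)]
```

View pics/rect0.png

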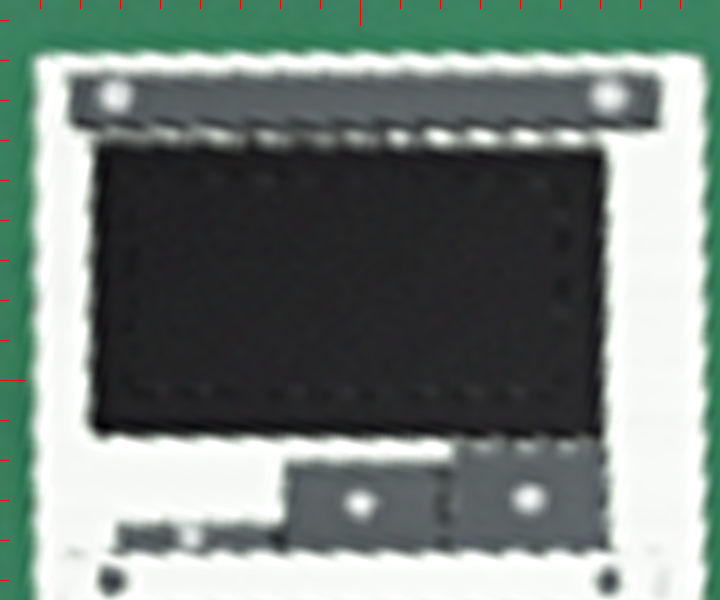

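```bash
cat > go.py <<'E'
from h import *
import sys
def go(grasp_xyz,jyaw):
    # jaw axis (tool y) at +-jyaw deg from world x
    o=ctrl.get_obs(); T=R.from_euler('xyz',o['orientation'],degrees=True); M=T.as_matrix()
    print('t',round(o['clock'],2),'tcp',o['tool_pos'].round(4),'jaw dir',np.degrees(np.arctan2(M[1,1],M[0,1])).round(2),'x',M[:,0].round(4),'open',round(o['opening'],4),'F',o['force'].round(1),'M',o['moment'].round(2),'q',o['joint_pos'].round(0))
    print('grasp pt',(o['tool_pos']+.159*M[:,0]).round(4))
    for f in(0,180):
        a=np.radians(jyaw+f); y=np.array([np.cos(a),np.sin(a),0]); x=np.array([0,0,-1.]); G=np.c_[x,y,np.cross(x,y)]
        rv=(T.inv()*R.from_matrix(G)).as_rotvec(degrees=True)
        d=np.array(grasp_xyz)-.159*x-o['tool_pos']
        print(f,'rot',rv.round(2),'shift now-axes',(M.T@d).round(4),'shift after turn',(G.T@d).round(4))
if __name__=='__main__': a=list(map(float,sys.argv[1:])); go(a[:3],a[3])
E
python3 go.py .5715 -.1915 .062 -0.6
python3 - <<'E'
from rect import *
s=pickle.load(open('scene0.pkl','rb'))
im,us,vs=rectify(s,(506,194),11.1,.026)
v=cv2.cvtColor(im,cv2.COLOR_RGB2BGR)
for u in range(-70,95,10): 
    r=int((95-u)*4); cv2.line(v,(0,r),(8 if u else 25,r),(0,0,255),1)
for y in range(-80,90,10):
    q=int((90-y)*4); cv2.line(v,(q,0),(q,8 if y else 25),(0,0,255),1)
cv2.imwrite('pics/rect1.png',v[:600])
E
```

```text
t 0.1 tcp [ 0.1733 -0.6522  0.4038] jaw dir 104.88 x [-5.0e-04  1.4e-03 -1.0e+00] open 0.0879 F [ 0.2 -0.1  0.2] M [ 0.04  0.05 -0.01] q [-59.  21.   1.  -0. -70. -17.]
grasp pt [ 0.1733 -0.652   0.2448]
0 rot [ 1.0548e+02 -8.0000e-02 -5.0000e-02] shift now-axes [0.1833 0.3427 0.5031] shift after turn [ 0.1828  0.3933 -0.4648]
180 rot [-7.452e+01  5.000e-02 -8.000e-02] shift now-axes [0.1833 0.3427 0.5031] shift after turn [ 0.1828 -0.3933  0.4648]
```

View pics/rect1.png

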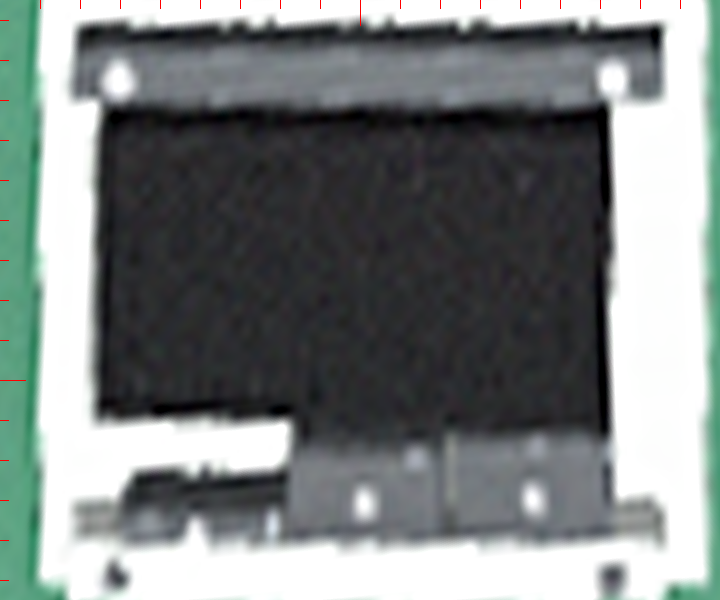

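The two cameras differ by a consistent 4.6 mm or so in x, for both the bar and the jig. I'll use the mean: bar about (0.5715, -0.1915). Now I'll turn and travel at height.

```bash
python3 -m inch '[0,0,0,-10.6,0,0,0.0876, 0,0,0,-10.6,0,0,0.0876, 0,0,0,-10.6,0,0,0.0876, 0,0,0,-10.6,0,0,0.0876, 0,0,0,-10.6,0,0,0.0876, 0,0,0,-10.6,0,0,0.0876, 0,0,0,-10.6,0,0,0.0876, 0,-0.0328,0.0387,0,0,0,0.0876, 0,-0.0328,0.0387,0,0,0,0.0876, 0,-0.0328,0.0387,0,0,0,0.0876, 0,-0.0328,0.0387,0,0,0,0.0876, 0,-0.0328,0.0387,0,0,0,0.0876, 0,-0.0328,0.0387,0,0,0,0.0876, 0,-0.0328,0.0387,0,0,0,0.0876, 0,-0.0328,0.0387,0,0,0,0.0876, 0,-0.0328,0.0387,0,0,0,0.0876]'; python3 go.py .5715 -.1915 .062 -0.6
```

```text
clock: 2.1
tool_pos: [0.4716, -0.2921, 0.3977]
orientation: [29.1, 89.1, 119.2]
force: [0.7, -1.0, 0.1]
opening: 0.0876
t 2.1 tcp [ 0.4716 -0.2921  0.3977] jaw dir -179.85 x [-0.0074  0.0133 -0.9999] open 0.0876 F [ 0.7 -1.   0.1] M [-0.13  0.01 -0.02] q [-12.  10. -15.  -1. -66.  12.]
grasp pt [ 0.4704 -0.29    0.2387]
0 rot [-179.24    0.67    1.19] shift now-axes [ 0.1772 -0.1015  0.098 ] shift after turn [ 0.1767  0.0988 -0.1017]
180 rot [ 0.75  0.76 -0.43] shift now-axes [ 0.1772 -0.1015  0.098 ] shift after turn [ 0.1767 -0.0988  0.1017]
```

```bash
python3 -m inch '[0,-0.0495,0.0505,0.75,0.76,-0.43,0.0876, 0,-0.0495,0.0505,0,0,0,0.0876, 0.04,0,0,0,0,0,0.0876, 0.04,0,0,0,0,0,0.0876, 0,0,0,0,0,0,0.0876]'; python3 go.py .5715 -.1915 .062 -0.6
python3 - <<'E'
from h import *
for n,b in(('top',(380,135,510,235)),('scene',(135,90,295,250))):
    s=snap(n); save(s,f'pics/{n}1.png',b,4); pickle.dump(s,open(n+'1.pkl','wb'))
E
```

```text
clock: 2.72
tool_pos: [0.5621, -0.1982, 0.3154]
orientation: [133.2, 90.0, -137.1]
force: [-0.4, -0.6, 0.3]
opening: 0.0875
t 2.73 tcp [ 0.5621 -0.1982  0.3154] jaw dir 179.7 x [-2.e-04 -2.e-04 -1.e+00] open 0.0875 F [-0.4 -0.6  0.3] M [0.   0.16 0.04] q [ -1.  17. -16.   0. -56.   0.]
grasp pt [ 0.5621 -0.1982  0.1564]
0 rot [-1.797e+02  2.000e-02 -2.000e-02] shift now-axes [ 0.0944 -0.0094  0.0067] shift after turn [ 0.0944  0.0093 -0.0068]
180 rot [ 0.3  -0.01 -0.01] shift now-axes [ 0.0944 -0.0094  0.0067] shift after turn [ 0.0944 -0.0093  0.0068]
```

View pics/top1.png

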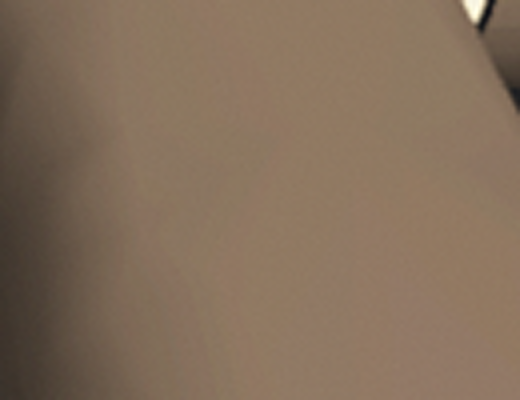

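View pics/scene1.png

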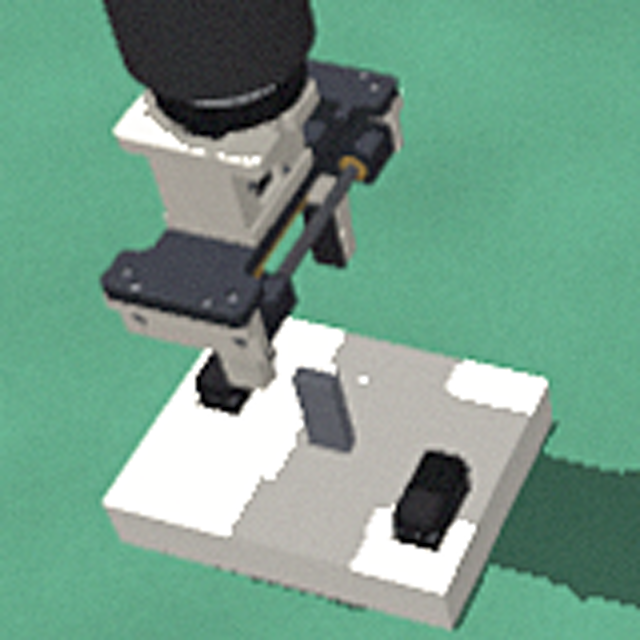

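The bar stands clear between the jaws; in the scene crop it is at about (325,410), with the fingers on either side in x. Descending.

```bash
python3 -m inch '[0,-0.0094,0.0067,0.3,0,0,0.0876, 0.03,0,0,0,0,0,0.0876, 0,0,0,0,0,0,0.0876]'; python3 go.py .5715 -.1915 .066 -0.6
```

```text
clock: 3.2
tool_pos: [0.5758, -0.1923, 0.2945]
orientation: [-98.9, 89.1, -9.6]
force: [-0.4, 0.3, 0.1]
opening: 0.0877
t 3.2 tcp [ 0.5758 -0.1923  0.2945] jaw dir 179.33 x [ 0.0148 -0.0025 -0.9999] open 0.0877 F [-0.4  0.3  0.1] M [-0.03  0.21  0.03] q [ -0.  19. -17.   0. -53.  -1.]
grasp pt [ 0.5781 -0.1927  0.1356]
0 rot [179.93   1.34   0.21] shift now-axes [0.0695 0.0053 0.0009] shift after turn [ 0.0695 -0.0043 -0.0008]
180 rot [-0.07 -0.13  0.85] shift now-axes [0.0695 0.0053 0.0009] shift after turn [0.0695 0.0043 0.0008]
```

```bash
python3 -m inch '[0.02,0.0043,0.0008,-0.07,-0.13,0.85,0.0876, 0,0,0,0,0,0,0.0876]'; python3 go.py .5715 -.1915 .066 -0.6;python3 -m inch '[0,0,0,0,0,0,0.0876]'; python3 go.py .5715 -.1915 .066 -0.6
```

```text
clock: 3.45
tool_pos: [0.573, -0.1916, 0.2771]
orientation: [-101.1, 89.8, -11.7]
force: [-0.8, -0.5, 0.0]
opening: 0.0877
t 3.45 tcp [ 0.573  -0.1916  0.2771] jaw dir 179.41 x [ 3.8e-03 -8.0e-04 -1.0e+00] open 0.0877 F [-0.8 -0.5  0. ] M [ 0.04  0.14 -0.02] q [  0.  20. -18.   0. -52.  -1.]
grasp pt [ 0.5736 -0.1917  0.1181]
0 rot [-1.7999e+02 -3.5000e-01 -7.0000e-02] shift now-axes [0.0521 0.0017 0.0001] shift after turn [ 0.0521 -0.0015 -0.0001]
180 rot [ 0.01 -0.04  0.22] shift now-axes [0.0521 0.0017 0.0001] shift after turn [0.0521 0.0015 0.0001]
clock: 3.58
tool_pos: [0.5737, -0.1917, 0.2783]
orientation: [-101.9, 89.7, -12.4]
force: [0.6, 0.1, -0.1]
opening: 0.0872
t 3.58 tcp [ 0.5737 -0.1917  0.2783] jaw dir 179.43 x [ 0.0057 -0.0012 -1.    ] open 0.0872 F [ 0.6  0.1 -0.1] M [ 0.08  0.08 -0.01] q [  0.  20. -18.   0. -52.  -1.]
grasp pt [ 0.5746 -0.1919  0.1193]
0 rot [-1.7997e+02 -5.1000e-01 -1.1000e-01] shift now-axes [0.0533 0.0025 0.0003] shift after turn [ 0.0533 -0.0022 -0.0002]
180 rot [ 0.03 -0.07  0.32] shift now-axes [0.0533 0.0025 0.0003] shift after turn [0.0533 0.0022 0.0002]
```

```bash
python3 -m inch '[0.022,0.0024,0.0002,0,0,0.3,0.0876, 0.02,0,0,0,0,0,0.0876, 0,0,0,0,0,0,0.0876]'; python3 go.py .5715 -.1915 .066 -0.6
```

```text
clock: 3.95
tool_pos: [0.5727, -0.1918, 0.2387]
orientation: [-109.7, 89.7, -20.3]
force: [-0.9, -0.2, -0.2]
opening: 0.0882
t 3.95 tcp [ 0.5727 -0.1918  0.2387] jaw dir 179.44 x [ 0.0053 -0.002  -1.    ] open 0.0882 F [-0.9 -0.2 -0.2] M [0.03 0.11 0.02] q [  0.  23. -20.   0. -47.  -1.]
grasp pt [ 0.5735 -0.1921  0.0797]
0 rot [-1.7996e+02 -4.8000e-01 -1.7000e-01] shift now-axes [0.0137 0.0012 0.0003] shift after turn [ 0.0137 -0.0012 -0.0003]
180 rot [ 0.04 -0.11  0.31] shift now-axes [0.0137 0.0012 0.0003] shift after turn [0.0137 0.0012 0.0003]
```

```bash
python3 -m inch '[0.014,0.0022,0.0003,0,-0.1,0.45,0.0876, 0,0,0,0,0,0.1,0.0876]'; python3 go.py .5715 -.1915 .066 -0.6
python3 - <<'E'
from h import *
for n,b in(('scene',(155,110,275,250)),):
    s=snap(n); save(s,f'pics/{n}2.png',b,4); pickle.dump(s,open(n+'2.pkl','wb'))
E
```

```text
clock: 4.2
tool_pos: [0.5711, -0.1916, 0.2256]
orientation: [96.5, 89.9, -174.0]
force: [-0.7, 0.3, 1.0]
opening: 0.0874
t 4.2 tcp [ 0.5711 -0.1916  0.2256] jaw dir 179.45 x [-2.5e-03 -3.0e-04 -1.0e+00] open 0.0874 F [-0.7  0.3  1. ] M [ 0.03  0.12 -0.04] q [  0.  24. -21.   0. -46.  -1.]
grasp pt [ 0.5707 -0.1916  0.0666]
0 rot [-1.7995e+02  2.3000e-01 -3.0000e-02] shift now-axes [ 0.0006 -0.0004  0.0001] shift after turn [ 0.0006  0.0004 -0.0001]
180 rot [ 0.05 -0.02 -0.15] shift now-axes [ 0.0006 -0.0004  0.0001] shift after turn [ 0.0006 -0.0004  0.0001]
```

View pics/scene2.png

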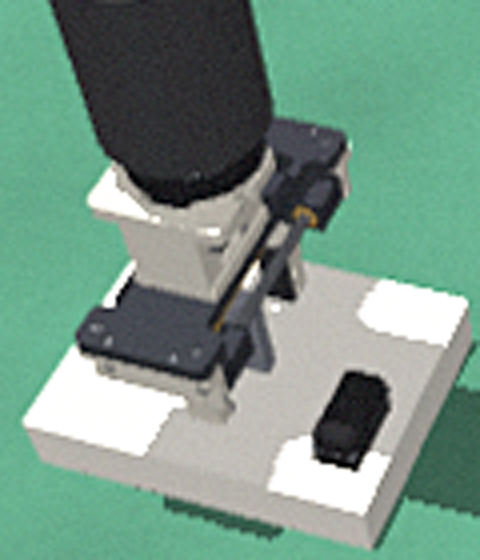

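The bar, at crop (262,345), lies between the open fingers. Closing.

```bash
python3 -m inch '[0,-0.0004,0,0,0,-0.1,0.008, 0,0,0,0,0,0,0.008, 0,0,0,0,0,0,0.008, 0,0,0,0,0,0,0.008, 0,0,0,0,0,0,0.008]'; python3 go.py .5715 -.1915 .066 -0.6
```

```text
clock: 4.88
tool_pos: [0.5726, -0.1917, 0.2279]
orientation: [-107.0, 89.8, -17.5]
force: [-0.3, -0.5, 0.7]
opening: 0.0432
t 4.88 tcp [ 0.5726 -0.1917  0.2279] jaw dir 179.5 x [ 0.0032 -0.001  -1.    ] open 0.0432 F [-0.3 -0.5  0.7] M [-0.01  0.11 -0.02] q [  0.  23. -21.   0. -46.  -1.]
grasp pt [ 0.5731 -0.1918  0.0689]
0 rot [-1.799e+02 -2.900e-01 -9.000e-02] shift now-axes [0.0029 0.0012 0.0002] shift after turn [ 0.0029 -0.0011 -0.0001]
180 rot [ 0.1  -0.06  0.18] shift now-axes [0.0029 0.0012 0.0002] shift after turn [0.0029 0.0011 0.0001]
```

```bash
python3 -m inch '[0.003,0.0014,0,0,0,0.2,0.008, 0.0005,0,0,0,0,0,0.008, 0.0005,0,0,0,0,0,0.008]'; python3 go.py .5715 -.1915 .066 -0.6; python3 -m inch '[0.0005,0,0,0,0,0,0.008, 0.0005,0,0,0,0,0,0.008]';python3 go.py .5715 -.1915 .066 -0.6
```

```text
clock: 5.25
tool_pos: [0.5711, -0.1916, 0.2236]
orientation: [142.0, 89.9, -128.5]
force: [0.6, 0.3, -0.0]
opening: 0.0131
t 5.25 tcp [ 0.5711 -0.1916  0.2236] jaw dir 179.49 x [-8.e-04 -1.e-03 -1.e+00] open 0.0131 F [ 0.6  0.3 -0. ] M [-0.02  0.06 -0.02] q [  0.  24. -21.   0. -45.  -1.]
grasp pt [ 0.5709 -0.1918  0.0646]
0 rot [-1.7991e+02  7.0000e-02 -9.0000e-02] shift now-axes [-0.0014 -0.0004  0.0001] shift after turn [-0.0014  0.0004 -0.0002]
180 rot [ 0.09 -0.06 -0.04] shift now-axes [-0.0014 -0.0004  0.0001] shift after turn [-0.0014 -0.0004  0.0002]
clock: 5.5
tool_pos: [0.5711, -0.1917, 0.2234]
orientation: [145.8, 89.9, -124.7]
force: [-1.3, 1.8, 5.5]
opening: 0.0122
t 5.5 tcp [ 0.5711 -0.1917  0.2234] jaw dir 179.51 x [-8.0e-04 -1.2e-03 -1.0e+00] open 0.0122 F [-1.3  1.8  5.5] M [ 0.55  0.96 -0.02] q [  0.  24. -21.   0. -45.  -1.]
grasp pt [ 0.5709 -0.1918  0.0644]
0 rot [-1.7989e+02  8.0000e-02 -1.1000e-01] shift now-axes [-0.0016 -0.0004  0.0002] shift after turn [-0.0016  0.0004 -0.0002]
180 rot [ 0.11 -0.07 -0.05] shift now-axes [-0.0016 -0.0004  0.0002] shift after turn [-0.0016 -0.0004  0.0002]
```

```bash
python3 -m inch '[-0.01,0,0,0,0,0,0.008, -0.02,0,0,0,0,0,0.008, -0.03,0,0,0,0,0,0.008, -0.04,0,0,0,0,0,0.008]'; python3 go.py .4764 .2283 .14 11.1
python3 - <<'E'
from h import *
for n,b in(('scene',(155,80,275,250)),):
    s=snap(n); save(s,f'pics/{n}3.png',b,4)
E
```

```text
clock: 6.0
tool_pos: [0.5704, -0.1914, 0.3242]
orientation: [96.9, 89.6, -173.6]
force: [2.0, -0.2, -0.5]
opening: 0.012
t 6.0 tcp [ 0.5704 -0.1914  0.3242] jaw dir 179.5 x [-6.8e-03 -8.0e-04 -1.0e+00] open 0.012 F [ 2.  -0.2 -0.5] M [ 0.06 -0.09 -0.01] q [  0.  17. -15.   0. -58.  -1.]
grasp pt [ 0.5693 -0.1915  0.1652]
0 rot [ 1.6839e+02 -5.8000e-01  1.0000e-02] shift now-axes [0.0255 0.0975 0.4189] shift after turn [ 0.0252 -0.0114 -0.43  ]
180 rot [-1.16e+01 -1.00e-02 -3.90e-01] shift now-axes [0.0255 0.0975 0.4189] shift after turn [0.0252 0.0114 0.43  ]
```

View pics/scene3.png

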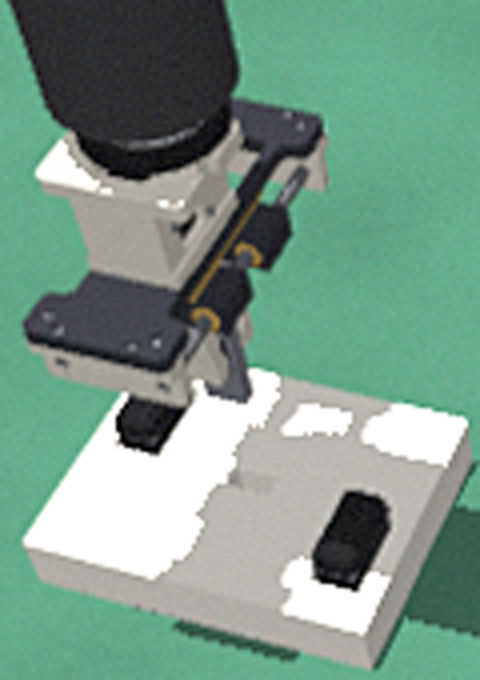

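Bar lifted upright; its foot is at crop (235,390), clear of the slot at (250,482). Moving over to the jig.

```bash
python3 -m inch '[0,0,0.01,-5.8,0,-0.2,0.008, 0,0,0.02,-5.8,0,-0.2,0.008, 0,0.001,0.04,0,0,0,0.008, 0,0.001,0.05,0,0,0,0.008, 0,0.001,0.05,0,0,0,0.008, 0,0.001,0.05,0,0,0,0.008, 0,0.001,0.05,0,0,0,0.008, 0,0.001,0.05,0,0,0,0.008, 0,0.001,0.04,0,0,0,0.008, 0,0.001,0.02,0,0,0,0.008, 0,0,0,0,0,0,0.008]'; python3 go.py .4764 .2283 .13 11.1
```

```text
clock: 7.42
tool_pos: [0.4908, 0.1905, 0.3371]
orientation: [-97.6, 88.7, 3.9]
force: [0.7, -0.0, -0.7]
opening: 0.0118
t 7.42 tcp [0.4908 0.1905 0.3371] jaw dir -168.49 x [ 0.0227  0.0015 -0.9997] open 0.0118 F [ 0.7 -0.  -0.7] M [0.01 0.21 0.02] q [ 43.   9. -24.   1. -55. -32.]
grasp pt [0.4945 0.1907 0.1782]
0 rot [-179.58   -2.03   -0.27] shift now-axes [0.0478 0.0077 0.0401] shift after turn [ 0.0481 -0.0069 -0.0399]
180 rot [ 0.4  -0.17  1.29] shift now-axes [0.0478 0.0077 0.0401] shift after turn [0.0481 0.0069 0.0399]
```

```bash
python3 -m inch '[0.01,0.0035,0.02,0.4,-0.17,1.29,0.008, 0.02,0.0035,0.018,0,0,0,0.008, 0.005,0,0,0,0,0,0.008, 0,0,0,0,0,0,0.008]'; python3 go.py .4764 .2283 .13 11.1;  python3 -m inch '[0,0,0,0,0,0,0.008]'; python3 go.py .4764 .2283 .13 11.1
```

```text
clock: 7.92
tool_pos: [0.4764, 0.2267, 0.301]
orientation: [71.7, 89.9, 172.6]
force: [0.2, 0.1, 0.1]
opening: 0.0119
t 7.92 tcp [0.4764 0.2267 0.301 ] jaw dir -169.06 x [-2.1e-03  3.0e-04 -1.0e+00] open 0.0119 F [0.2 0.1 0.1] M [0.01 0.13 0.01] q [ 47.  12. -26.  -0. -52. -36.]
grasp pt [0.4761 0.2268 0.142 ]
0 rot [ 1.7984e+02 -1.8000e-01 -6.0000e-02] shift now-axes [ 0.012  -0.0003  0.0015] shift after turn [ 0.012   0.0003 -0.0015]
180 rot [-0.16  0.04 -0.11] shift now-axes [ 0.012  -0.0003  0.0015] shift after turn [ 0.012  -0.0003  0.0015]
clock: 8.05
tool_pos: [0.4766, 0.2264, 0.3013]
orientation: [69.9, 89.9, 170.8]
force: [-1.0, -0.8, -0.3]
opening: 0.0118
t 8.05 tcp [0.4766 0.2264 0.3013] jaw dir -169.1 x [-1.9e-03  3.0e-04 -1.0e+00] open 0.0118 F [-1.  -0.8 -0.3] M [-0.03  0.11  0.01] q [ 47.  12. -26.  -0. -52. -36.]
grasp pt [0.4763 0.2264 0.1423]
0 rot [ 1.798e+02 -1.700e-01 -6.000e-02] shift now-axes [ 0.0123 -0.0001  0.0019] shift after turn [ 0.0123  0.0001 -0.0019]
180 rot [-0.2   0.04 -0.11] shift now-axes [ 0.0123 -0.0001  0.0019] shift after turn [ 0.0123 -0.0001  0.0019]
```

```bash
python3 -m inch '[0.02,0,0.0019,-0.2,0,-0.1,0.008, 0.025,0,0,0,0,0,0.008, 0.01,0,0,0,0,0,0.008, 0,0,0,0,0,0,0.008]'; python3 go.py .4764 .2283 .086 11.1
python3 - <<'E'
from h import *
for n,b in(('scene',(330,90,440,265)),('top',(210,150,330,265))):
    s=snap(n); save(s,f'pics/{n}4.png',b,5 if n=='top' else 4); pickle.dump(s,open(n+'4.pkl','wb'))
    if n=='scene': save(s,'pics/scene4z.png',(340,180,420,260),7)
E
```

```text
clock: 8.55
tool_pos: [0.4779, 0.2276, 0.2477]
orientation: [-54.2, 89.7, 46.8]
force: [-0.0, -0.3, 0.4]
opening: 0.0119
t 8.55 tcp [0.4779 0.2276 0.2477] jaw dir -169.0 x [ 0.0034  0.0036 -1.    ] open 0.0119 F [-0.  -0.3  0.4] M [0.02 0.07 0.03] q [ 47.  16. -29.  -0. -44. -36.]
grasp pt [0.4784 0.2282 0.0887]
0 rot [179.9    0.36  -0.26] shift now-axes [0.0027 0.0013 0.001 ] shift after turn [ 0.0027 -0.0013 -0.001 ]
180 rot [-0.1   0.17  0.23] shift now-axes [0.0027 0.0013 0.001 ] shift after turn [0.0027 0.0013 0.001 ]
```

View pics/scene4z.png

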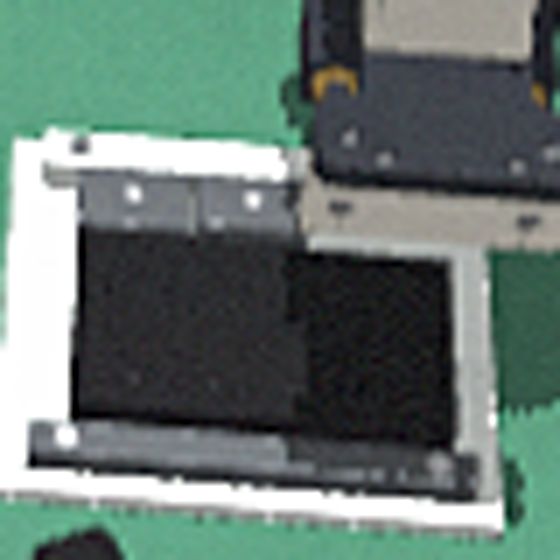

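View pics/top4.png

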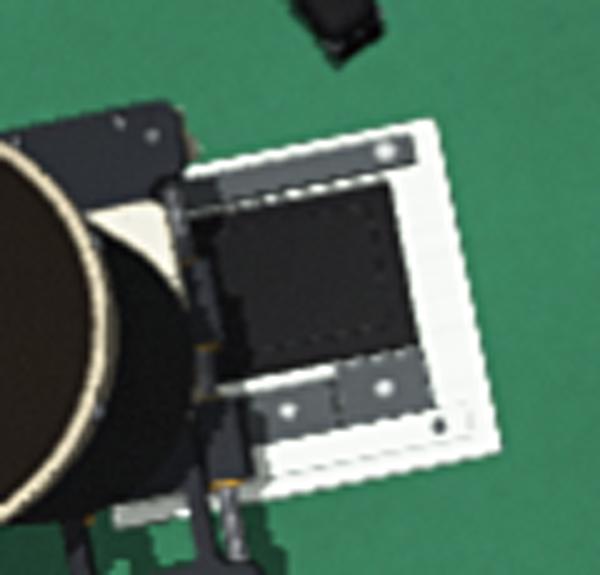

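The view is blocked by the hand. The bar-to-gap offset taken within each camera gives the same target in the robot frame from both, (0.4756, 0.228). I'll descend there watching the force.

```bash
python3 -m inch '[0.003,0.0027,0.0004,0,0.15,0.23,0.008, 0,0,0,0,0,0,0.008]'; python3 go.py .4756 .228 .060 11.1; python3 -m inch '[0,0,0,0,0,0,0.008]'; python3 go.py .4756 .228 .060 11.1
```

```text
clock: 8.9
tool_pos: [0.4755, 0.228, 0.2466]
orientation: [-53.2, 89.8, 47.8]
force: [0.1, 0.0, 0.8]
opening: 0.0121
t 8.9 tcp [0.4755 0.228  0.2466] jaw dir -169.0 x [ 0.0024  0.0027 -1.    ] open 0.0121 F [0.1 0.  0.8] M [-0.01  0.14  0.01] q [ 47.  16. -30.  -0. -44. -36.]
grasp pt [0.4758 0.2284 0.0876]
0 rot [179.9    0.26  -0.2 ] shift now-axes [ 0.0276 -0.0001 -0.0001] shift after turn [0.0276 0.0001 0.    ]
180 rot [-0.1   0.12  0.17] shift now-axes [ 0.0276 -0.0001 -0.0001] shift after turn [ 0.0276 -0.0001 -0.    ]
clock: 9.02
tool_pos: [0.4755, 0.2281, 0.247]
orientation: [-54.2, 89.8, 46.8]
force: [-0.3, -0.4, -0.0]
opening: 0.0117
t 9.03 tcp [0.4755 0.2281 0.247 ] jaw dir -168.98 x [ 0.003   0.0032 -1.    ] open 0.0117 F [-0.3 -0.4 -0. ] M [ 0.    0.13 -0.05] q [ 47.  16. -30.   0. -44. -36.]
grasp pt [0.476  0.2286 0.088 ]
0 rot [179.92   0.32  -0.23] shift now-axes [ 0.028   0.     -0.0002] shift after turn [0.028  0.0001 0.0001]
180 rot [-0.08  0.15  0.2 ] shift now-axes [ 0.028   0.     -0.0002] shift after turn [ 0.028  -0.0001 -0.0001]
```

```bash
python3 -m inch '[0.006,0.0002,0,0,0.15,0.2,0.008, 0.006,0,0,0,0,0,0.008, 0.004,0,0,0,0,0,0.008]'; python3 go.py .4756 .228 .060 11.1; python3 -m inch '[0.003,0,0,0,0,0,0.008]';python3 go.py .4756 .228 .060 11.1
```

```text
clock: 9.4
tool_pos: [0.4753, 0.2282, 0.2302]
orientation: [-68.8, 90.0, 32.2]
force: [0.1, 0.4, -1.2]
opening: 0.0119
t 9.4 tcp [0.4753 0.2282 0.2302] jaw dir -168.97 x [ 3.e-04  2.e-04 -1.e+00] open 0.0119 F [ 0.1  0.4 -1.2] M [-0.04  0.11  0.01] q [ 47.  17. -30.   0. -42. -36.]
grasp pt [0.4754 0.2282 0.0712]
0 rot [ 1.7993e+02  3.0000e-02 -1.0000e-02] shift now-axes [ 0.0112 -0.0002 -0.0002] shift after turn [0.0112 0.0002 0.0002]
180 rot [-0.07  0.01  0.02] shift now-axes [ 0.0112 -0.0002 -0.0002] shift after turn [ 0.0112 -0.0002 -0.0002]
clock: 9.52
tool_pos: [0.4753, 0.2282, 0.2268]
orientation: [150.4, 90.0, -108.6]
force: [-0.6, -0.9, 0.5]
opening: 0.0122
t 9.53 tcp [0.4753 0.2282 0.2268] jaw dir -168.97 x [-1.e-04 -2.e-04 -1.e+00] open 0.0122 F [-0.6 -0.9  0.5] M [ 0.01  0.13 -0.02] q [ 47.  18. -31.   0. -42. -36.]
grasp pt [0.4753 0.2281 0.0678]
0 rot [ 1.7993e+02 -1.0000e-02  2.0000e-02] shift now-axes [ 0.0078 -0.0002 -0.0002] shift after turn [0.0078 0.0002 0.0002]
180 rot [-0.07 -0.01 -0.01] shift now-axes [ 0.0078 -0.0002 -0.0002] shift after turn [ 0.0078 -0.0002 -0.0002]
```

The foot is about 8 mm below the panel top with no contact force, so it is in the gap. Continuing down to the floor.

```bash
python3 -m inch '[0.003,0,0,0,0,0,0.008, 0.003,0,0,0,0,0,0.008]'; python3 go.py .4756 .228 .0595 11.1; python3 -m inch '[0.001,0,0,0,0,0,0.008]';python3 go.py .4756 .228 .0595 11.1
```

```text
clock: 9.78
tool_pos: [0.4754, 0.2282, 0.2202]
orientation: [138.8, 90.0, -120.1]
force: [-0.3, -0.0, -0.2]
opening: 0.012
t 9.78 tcp [0.4754 0.2282 0.2202] jaw dir -168.98 x [-3.e-04 -4.e-04 -1.e+00] open 0.012 F [-0.3 -0.  -0.2] M [0.01 0.15 0.05] q [ 47.  18. -31.   0. -41. -36.]
grasp pt [0.4753 0.2281 0.0612]
0 rot [ 1.7992e+02 -3.0000e-02  3.0000e-02] shift now-axes [ 0.0017 -0.0002 -0.0002] shift after turn [0.0017 0.0002 0.0002]
180 rot [-0.08 -0.02 -0.02] shift now-axes [ 0.0017 -0.0002 -0.0002] shift after turn [ 0.0017 -0.0002 -0.0002]
clock: 9.9
tool_pos: [0.4753, 0.2281, 0.219]
orientation: [134.2, 90.0, -124.7]
force: [-0.3, -0.1, 0.2]
opening: 0.0119
t 9.9 tcp [0.4753 0.2281 0.219 ] jaw dir -168.97 x [-5.e-04 -7.e-04 -1.e+00] open 0.0119 F [-0.3 -0.1  0.2] M [0.06 0.12 0.  ] q [ 47.  18. -31.   0. -41. -36.]
grasp pt [0.4752 0.228  0.06  ]
0 rot [ 1.7993e+02 -5.0000e-02  5.0000e-02] shift now-axes [ 0.0005 -0.0003 -0.0002] shift after turn [0.0005 0.0003 0.0002]
180 rot [-0.07 -0.03 -0.03] shift now-axes [ 0.0005 -0.0003 -0.0002] shift after turn [ 0.0005 -0.0003 -0.0002]
```

```bash
python3 -m inch '[0.001,0,0,0,0,0,0.008]'; python3 -m inch '[0.001,0,0,0,0,0,0.008]';python3 go.py .4756 .228 .0595 11.1
```

```text
clock: 10.02
tool_pos: [0.4754, 0.2282, 0.2184]
orientation: [146.8, 90.0, -112.1]
force: [-4.3, 0.4, 13.9]
opening: 0.012
clock: 10.15
tool_pos: [0.4753, 0.2282, 0.2184]
orientation: [163.0, 90.0, -95.9]
force: [-5.4, -1.2, 16.2]
opening: 0.0118
t 10.15 tcp [0.4753 0.2282 0.2184] jaw dir -168.93 x [-1.e-04 -9.e-04 -1.e+00] open 0.0118 F [-5.4 -1.2 16.2] M [-0.42  2.69 -0.04] q [ 47.  18. -31.   0. -41. -36.]
grasp pt [0.4753 0.2281 0.0594]
0 rot [ 1.7997e+02 -2.0000e-02  7.0000e-02] shift now-axes [-0.0001 -0.0002 -0.0003] shift after turn [-0.0001  0.0002  0.0003]
180 rot [-0.03 -0.05 -0.01] shift now-axes [-0.0001 -0.0002 -0.0003] shift after turn [-0.0001 -0.0002 -0.0003]
```

Floor contact came exactly at the expected height (0.0594). I'll ease off a hair and push toward the fence, which is tool -y.

```bash
python3 -m inch '[-0.0008,0,0,0,0,0,0.008]'; python3 -m inch '[0,-0.0015,0,0,0,0,0.008, 0,-0.0015,0,0,0,0,0.008]'; python3 go.py .4756 .228 .0595 11.0;  python3 -m inch '[0,-0.001,0,0,0,0,0.008]'; python3 -m inch '[0,-0.001,0,0,0,0,0.008]'; python3 go.py .4756 .228 .0595 11.0
```

```text
clock: 10.28
tool_pos: [0.4754, 0.2282, 0.2195]
orientation: [-159.2, 90.0, -58.1]
force: [0.5, -0.6, -0.4]
opening: 0.0118
clock: 10.52
tool_pos: [0.4785, 0.229, 0.2197]
orientation: [-103.3, 90.0, -2.2]
force: [0.3, -0.5, 0.4]
opening: 0.0121
t 10.53 tcp [0.4785 0.229  0.2197] jaw dir -168.92 x [ 8.e-04 -0.e+00 -1.e+00] open 0.0121 F [ 0.3 -0.5  0.4] M [0.05 0.15 0.04] q [ 47.  18. -31.   0. -41. -36.]
grasp pt [0.4786 0.229  0.0607]
0 rot [-1.7992e+02 -7.0000e-02 -2.0000e-02] shift now-axes [ 0.0012  0.003  -0.0004] shift after turn [ 0.0012 -0.003   0.0004]
180 rot [ 0.08 -0.01  0.04] shift now-axes [ 0.0012  0.003  -0.0004] shift after turn [ 0.0012  0.003  -0.0004]
clock: 10.65
tool_pos: [0.4796, 0.2292, 0.2195]
orientation: [-116.4, 90.0, -15.3]
force: [-0.7, -0.6, -0.3]
opening: 0.0115
clock: 10.78
tool_pos: [0.4805, 0.2292, 0.2193]
orientation: [171.2, 90.0, -87.7]
force: [-1.6, 0.9, 0.1]
opening: 0.012
t 10.78 tcp [0.4805 0.2292 0.2193] jaw dir -168.94 x [ 0.e+00 -5.e-04 -1.e+00] open 0.012 F [-1.6  0.9  0.1] M [0.08 0.63 0.03] q [ 47.  19. -30.   0. -41. -36.]
grasp pt [0.4805 0.2291 0.0603]
0 rot [-1.7994e+02  1.0000e-02 -5.0000e-02] shift now-axes [ 0.0008  0.005  -0.0003] shift after turn [ 0.0008 -0.005   0.0003]
180 rot [ 0.06 -0.03 -0.  ] shift now-axes [ 0.0008  0.005  -0.0003] shift after turn [ 0.0008  0.005  -0.0003]
```

```bash
for i in 1; do python3 -m inch '[0.0003,-0.001,0,0,0,0,0.008]'; python3 -m inch '[0,-0.001,0,0,0,0,0.008]';python3 -m inch '[0,-0.001,0,0,0,0,0.008]';python3 -m inch '[0,-0.001,0,0,0,0,0.008]'; done; python3 go.py .4756 .228 .0595 11.0
```

```text
clock: 10.9
tool_pos: [0.4814, 0.2293, 0.2189]
orientation: [139.2, 89.9, -119.8]
force: [-1.2, 0.6, 0.7]
opening: 0.0123
clock: 11.02
tool_pos: [0.4823, 0.2295, 0.2188]
orientation: [131.8, 89.9, -127.2]
force: [-1.8, 0.0, 0.8]
opening: 0.012
clock: 11.15
tool_pos: [0.4833, 0.2296, 0.2187]
orientation: [128.0, 89.9, -130.9]
force: [-2.4, 0.1, 0.6]
opening: 0.0115
clock: 11.28
tool_pos: [0.4839, 0.2295, 0.2185]
orientation: [121.0, 89.8, -138.0]
force: [-5.6, -1.7, 2.3]
opening: 0.0122
t 11.28 tcp [0.4839 0.2295 0.2185] jaw dir -168.97 x [-0.0024 -0.0021 -1.    ] open 0.0122 F [-5.6 -1.7  2.3] M [-0.28  2.06 -0.08] q [ 46.  19. -30.  -0. -41. -35.]
grasp pt [0.4835 0.2292 0.0595]
0 rot [-1.7997e+02  2.5000e-01 -1.5000e-01] shift now-axes [0.     0.0084 0.0001] shift after turn [ 0.     -0.0084 -0.0001]
180 rot [ 0.03 -0.09 -0.16] shift now-axes [0.     0.0084 0.0001] shift after turn [0.     0.0084 0.0001]
```

```bash
python3 -m inch '[-0.0003,-0.0015,0,0,-0.1,-0.2,0.008]'; python3 -m inch '[0,-0.0015,0,0,0,-0.2,0.008]';python3 -m inch '[0,-0.002,0,0,0,-0.2,0.008]'; python3 go.py .4756 .228 .0595 11.0
```

```text
clock: 11.4
tool_pos: [0.4843, 0.229, 0.2184]
orientation: [117.1, 89.8, -141.9]
force: [-9.9, -1.8, 7.5]
opening: 0.0119
clock: 11.52
tool_pos: [0.4846, 0.2287, 0.2184]
orientation: [137.2, 89.8, -121.9]
force: [-12.3, 1.0, 12.0]
opening: 0.0121
clock: 11.65
tool_pos: [0.485, 0.2283, 0.2184]
orientation: [144.0, 89.8, -115.1]
force: [-16.6, 1.6, 14.3]
opening: 0.0116
t 11.65 tcp [0.485  0.2283 0.2184] jaw dir -169.1 x [-0.0018 -0.0038 -1.    ] open 0.0116 F [-16.6   1.6  14.3] M [ 0.8   6.39 -0.01] q [ 46.  19. -30.   0. -41. -35.]
grasp pt [0.4847 0.2277 0.0594]
0 rot [179.9   -0.22   0.31] shift now-axes [-0.0001  0.0093  0.0015] shift after turn [-0.0001 -0.0093 -0.0015]
180 rot [-0.1  -0.2  -0.14] shift now-axes [-0.0001  0.0093  0.0015] shift after turn [-0.0001  0.0093  0.0015]
```

```bash
python3 - <<'E'
from rect import *
for n,b in(('scene',(330,100,440,265)),('top',(210,150,330,265))):
    s=snap(n); save(s,f'pics/{n}5.png',b,5 if n=='top' else 4); pickle.dump(s,open(n+'5.pkl','wb'))
    if n=='scene': save(s,'pics/scene5z.png',(340,180,420,260),7)
    im,us,vs=rectify(s,(506,194),11.1,.026); cv2.imwrite(f'pics/r5{n}.png',cv2.cvtColor(im,cv2.COLOR_RGB2BGR)[:600])
E
python3 go.py .4756 .228 .0595 11.0
```

```text
t 11.75 tcp [0.4849 0.2284 0.2184] jaw dir -169.09 x [-0.0018 -0.0038 -1.    ] open 0.0121 F [-13.    1.5  11. ] M [0.27 5.38 0.  ] q [ 46.  19. -30.   0. -41. -35.]
grasp pt [0.4846 0.2278 0.0594]
0 rot [179.91  -0.22   0.3 ] shift now-axes [-0.      0.0092  0.0014] shift after turn [-0.0001 -0.0092 -0.0014]
180 rot [-0.09 -0.19 -0.14] shift now-axes [-0.      0.0092  0.0014] shift after turn [-0.0001  0.0092  0.0014]
```

View pics/scene5z.png

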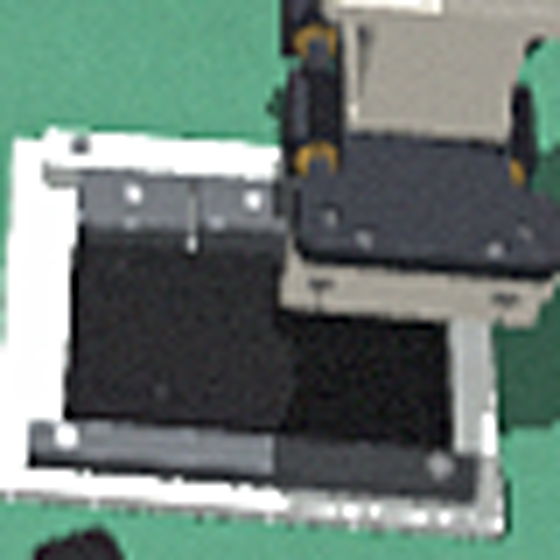

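View pics/r5top.png

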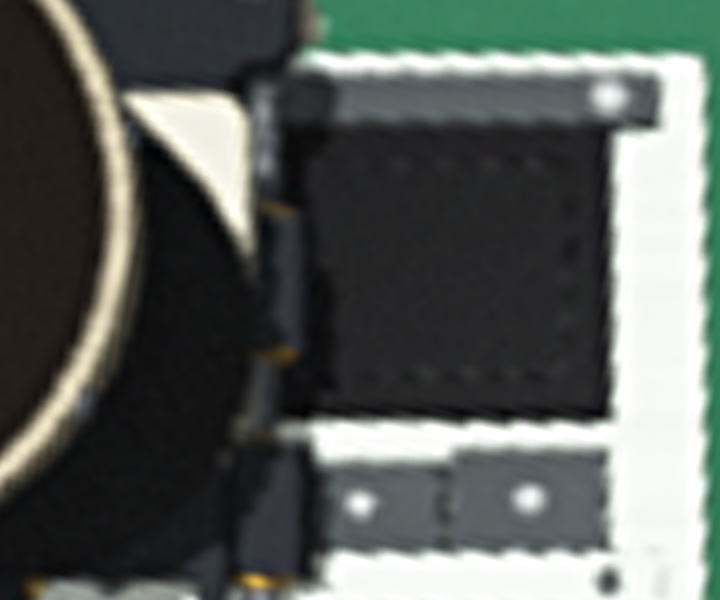

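The top view now shows no white strip between panel and fence, so the panel is seated. I'll unload the floor contact, restore the tilt and press again.

```bash
python3 -m inch '[-0.0012,-0.0015,0.0005,-0.1,-0.2,-0.1,0.008]'; python3 -m inch '[-0.0005,-0.002,0.0003,0,0,0,0.008]';python3 -m inch '[0,-0.002,0.0003,0,0,0,0.008]'; python3 go.py .4756 .228 .0595 11.0
```

```text
clock: 11.88
tool_pos: [0.4851, 0.2282, 0.2191]
orientation: [109.5, 89.8, -149.5]
force: [-2.8, -2.4, -1.4]
opening: 0.0117
clock: 12.0
tool_pos: [0.4858, 0.2282, 0.2188]
orientation: [108.0, 89.6, -151.0]
force: [-6.9, 2.7, -1.6]
opening: 0.012
clock: 12.12
tool_pos: [0.4865, 0.2284, 0.2184]
orientation: [106.4, 89.4, -152.7]
force: [-13.6, 1.5, 12.2]
opening: 0.0115
t 12.12 tcp [0.4865 0.2284 0.2184] jaw dir -169.09 x [-0.0097 -0.005  -0.9999] open 0.0115 F [-13.6   1.5  12.2] M [ 0.92  5.35 -0.06] q [ 46.  19. -29.  -0. -42. -35.]
grasp pt [0.485  0.2276 0.0594]
0 rot [179.91  -0.94   0.28] shift now-axes [0.     0.0108 0.0017] shift after turn [-0.0001 -0.0108 -0.0017]
180 rot [-0.09 -0.18 -0.6 ] shift now-axes [0.     0.0108 0.0017] shift after turn [-0.0001  0.0108  0.0017]
```

```bash
python3 -m inch '[-0.001,0,0.0003,-0.1,-0.2,-0.6,0.008]'; python3 go.py .4756 .228 .0595 11.0; python3 -m inch '[-0.0006,0,0.0003,0,-0.1,-0.6,0.008]';python3 go.py .4756 .228 .0595 11.0
```

```text
clock: 12.25
tool_pos: [0.4852, 0.2279, 0.2186]
orientation: [106.5, 89.8, -152.6]
force: [-5.3, -1.9, -1.8]
opening: 0.0117
t 12.25 tcp [0.4852 0.2279 0.2186] jaw dir -169.03 x [-0.0036 -0.0019 -1.    ] open 0.0117 F [-5.3 -1.9 -1.8] M [-0.75  2.44  0.04] q [ 46.  19. -30.  -0. -41. -35.]
grasp pt [0.4846 0.2276 0.0596]
0 rot [ 1.7997e+02 -3.5000e-01  1.0000e-01] shift now-axes [0.0001 0.0094 0.0019] shift after turn [ 0.0001 -0.0094 -0.0019]
180 rot [-0.03 -0.07 -0.22] shift now-axes [0.0001 0.0094 0.0019] shift after turn [0.0001 0.0094 0.0019]
clock: 12.38
tool_pos: [0.4839, 0.2275, 0.2185]
orientation: [-100.0, 89.8, 0.9]
force: [-9.4, -0.3, 1.9]
opening: 0.0119
t 12.38 tcp [0.4839 0.2275 0.2185] jaw dir -169.07 x [ 3.3e-03  1.0e-04 -1.0e+00] open 0.0119 F [-9.4 -0.3  1.9] M [0.24 3.69 0.1 ] q [ 46.  19. -30.   0. -41. -35.]
grasp pt [0.4844 0.2275 0.0595]
0 rot [1.7993e+02 3.0000e-01 5.0000e-02] shift now-axes [-0.0001  0.008   0.0021] shift after turn [-0.     -0.008  -0.0021]
180 rot [-0.07 -0.03  0.19] shift now-axes [-0.0001  0.008   0.0021] shift after turn [-0.      0.008   0.0021]
```

```bash
python3 -m inch '[-0.0006,-0.002,0,-0.1,0,-0.3,0.008]'; python3 go.py .4756 .228 .0595 11.0; python3 -m inch '[-0.0006,-0.002,0,0,0,-0.4,0.008]';python3 go.py .4756 .228 .0595 11.0
```

```text
clock: 12.5
tool_pos: [0.4839, 0.2273, 0.2184]
orientation: [-106.8, 89.8, -5.8]
force: [-19.4, 6.0, 10.9]
opening: 0.0121
t 12.5 tcp [0.4839 0.2273 0.2184] jaw dir -169.03 x [ 4.3e-03 -4.0e-04 -1.0e+00] open 0.0121 F [-19.4   6.   10.9] M [2.42 7.61 0.01] q [ 46.  19. -30.   0. -41. -36.]
grasp pt [0.4846 0.2273 0.0594]
0 rot [1.7997e+02 3.7000e-01 1.1000e-01] shift now-axes [-0.0001  0.008   0.0022] shift after turn [-0.0001 -0.008  -0.0022]
180 rot [-0.03 -0.07  0.24] shift now-axes [-0.0001  0.008   0.0022] shift after turn [-0.0001  0.008   0.0022]
clock: 12.62
tool_pos: [0.4836, 0.2273, 0.2184]
orientation: [-106.2, 89.6, -5.3]
force: [-19.6, 6.1, 12.1]
opening: 0.0117
t 12.62 tcp [0.4836 0.2273 0.2184] jaw dir -169.1 x [ 6.3e-03 -6.0e-04 -1.0e+00] open 0.0117 F [-19.6   6.1  12.1] M [2.4  8.   0.07] q [ 46.  19. -30.   0. -41. -36.]
grasp pt [0.4845 0.2272 0.0594]
0 rot [1.799e+02 5.400e-01 1.600e-01] shift now-axes [-0.0001  0.0077  0.0022] shift after turn [-0.0001 -0.0077 -0.0022]
180 rot [-0.1  -0.1   0.35] shift now-axes [-0.0001  0.0077  0.0022] shift after turn [-0.0001  0.0077  0.0022]
```

```bash
python3 -m inch '[-0.0012,-0.002,0.0008,-0.1,0,-0.1,0.008]'; python3 go.py .4756 .228 .0595 11.0; python3 -m inch '[-0.0009,-0.002,0.0008,-0.1,0,0,0.008]';python3 go.py .4756 .228 .0595 11.0
```

```text
clock: 12.75
tool_pos: [0.4837, 0.2279, 0.2188]
orientation: [-128.0, 89.7, -27.0]
force: [-4.5, -1.3, -0.9]
opening: 0.0117
t 12.75 tcp [0.4837 0.2279 0.2188] jaw dir -169.03 x [ 0.0042 -0.0022 -1.    ] open 0.0117 F [-4.5 -1.3 -0.9] M [-0.47  2.32 -0.01] q [ 46.  19. -30.   0. -41. -36.]
grasp pt [0.4843 0.2275 0.0598]
0 rot [179.97   0.34   0.26] shift now-axes [0.0002 0.0079 0.0017] shift after turn [ 0.0003 -0.0079 -0.0017]
180 rot [-0.03 -0.17  0.21] shift now-axes [0.0002 0.0079 0.0017] shift after turn [0.0003 0.0079 0.0017]
clock: 12.88
tool_pos: [0.4842, 0.2283, 0.2188]
orientation: [-176.3, 89.7, -75.3]
force: [-4.7, -1.4, -1.5]
opening: 0.0119
t 12.88 tcp [0.4842 0.2283 0.2188] jaw dir -168.95 x [ 0.0011 -0.0043 -1.    ] open 0.0119 F [-4.7 -1.4 -1.5] M [-0.66  1.79 -0.06] q [ 46.  19. -30.   0. -41. -36.]
grasp pt [0.4844 0.2276 0.0598]
0 rot [-1.7995e+02 -3.0000e-02 -3.9000e-01] shift now-axes [0.0003 0.0085 0.0014] shift after turn [ 0.0003 -0.0085 -0.0014]
180 rot [ 0.05 -0.25  0.02] shift now-axes [0.0003 0.0085 0.0014] shift after turn [0.0003 0.0085 0.0014]
```

```bash
python3 -m inch '[-0.0003,-0.002,0.0003,0.05,-0.25,-0.4,0.008]'; python3 go.py .4756 .228 .0595 11.0; python3 -m inch '[-0.0004,-0.0025,0.0002,0,-0.1,-0.5,0.008]';python3 go.py .4756 .228 .0595 11.0
```

```text
clock: 13.0
tool_pos: [0.4843, 0.2278, 0.2184]
orientation: [-146.9, 89.8, -46.0]
force: [-17.2, -1.0, 15.8]
opening: 0.012
t 13.0 tcp [0.4843 0.2278 0.2184] jaw dir -169.05 x [ 0.002  -0.0021 -1.    ] open 0.012 F [-17.2  -1.   15.8] M [-0.43  7.05 -0.  ] q [ 46.  19. -30.   0. -41. -35.]
grasp pt [0.4846 0.2274 0.0594]
0 rot [1.7995e+02 1.4000e-01 2.2000e-01] shift now-axes [-0.0001  0.0085  0.0019] shift after turn [-0.0001 -0.0085 -0.0019]
180 rot [-0.05 -0.14  0.09] shift now-axes [-0.0001  0.0085  0.0019] shift after turn [-0.0001  0.0085  0.0019]
clock: 13.12
tool_pos: [0.4841, 0.2274, 0.2184]
orientation: [-120.5, 89.7, -19.6]
force: [-25.6, 4.7, 19.3]
opening: 0.0121
t 13.12 tcp [0.4841 0.2274 0.2184] jaw dir -169.12 x [ 0.0043 -0.0015 -1.    ] open 0.0121 F [-25.6   4.7  19.3] M [ 1.85 10.08 -0.  ] q [ 46.  19. -30.   0. -41. -36.]
grasp pt [0.4848 0.2272 0.0594]
0 rot [179.87   0.35   0.21] shift now-axes [-0.0001  0.0083  0.0022] shift after turn [-0.0001 -0.0083 -0.0022]
180 rot [-0.12 -0.13  0.22] shift now-axes [-0.0001  0.0083  0.0022] shift after turn [-0.0001  0.0083  0.0022]
```

```bash
python3 -m inch '[-0.0008,-0.0028,0.0005,-0.1,-0.1,-0.4,0.008]'; python3 go.py .4756 .228 .0595 11.0; python3 -m inch '[-0.0006,-0.0028,0.0005,-0.1,-0.1,-0.4,0.008]'; python3 go.py .4756 .228 .0595 11.0
```

```text
clock: 13.25
tool_pos: [0.4839, 0.2274, 0.2184]
orientation: [-117.5, 89.7, -16.6]
force: [-19.6, 4.0, 7.6]
opening: 0.0123
t 13.25 tcp [0.4839 0.2274 0.2184] jaw dir -169.1 x [ 0.0044 -0.0013 -1.    ] open 0.0123 F [-19.6   4.    7.6] M [1.39 7.75 0.02] q [ 46.  19. -30.   0. -41. -36.]
grasp pt [0.4846 0.2272 0.0594]
0 rot [179.9    0.37   0.19] shift now-axes [-0.0001  0.0081  0.0021] shift after turn [-0.0001 -0.0081 -0.0022]
180 rot [-0.1  -0.12  0.23] shift now-axes [-0.0001  0.0081  0.0021] shift after turn [-0.0001  0.0081  0.0022]
clock: 13.38
tool_pos: [0.4838, 0.2274, 0.2184]
orientation: [-114.7, 89.7, -13.8]
force: [-18.4, 1.9, 13.6]
opening: 0.0121
t 13.38 tcp [0.4838 0.2274 0.2184] jaw dir -169.06 x [ 0.0048 -0.0012 -1.    ] open 0.0121 F [-18.4   1.9  13.6] M [0.81 7.8  0.03] q [ 46.  19. -30.   0. -41. -36.]
grasp pt [0.4846 0.2273 0.0594]
0 rot [179.94   0.41   0.19] shift now-axes [-0.0001  0.0079  0.0021] shift after turn [-0.0001 -0.0079 -0.0021]
180 rot [-0.06 -0.12  0.26] shift now-axes [-0.0001  0.0079  0.0021] shift after turn [-0.0001  0.0079  0.0021]
```

A steady push of about 19 N, tool tilt about 0.3°. Checking the panel.

```bash
python3 - <<'E'
from rect import *
s=snap('top'); pickle.dump(s,open('top6.pkl','wb'))
im,us,vs=rectify(s,(506,194),11.1,.026); cv2.imwrite('pics/r6top.png',cv2.cvtColor(im,cv2.COLOR_RGB2BGR)[:600])
g=cv2.GaussianBlur(im.max(2),(1,9),0).astype(float)
i0,i1=np.argmin(abs(us+2)),np.argmin(abs(us+13))
xs=[];ys=[]
for v in range(8,-60,-3):
    j=np.argmin(abs(vs-v)); col=g[i0:i1,j]; k=np.argmax(np.diff(col)); xs.append(v); ys.append(us[i0+k])
print(np.round(ys,1)); p=np.polyfit(xs,ys,1); print('edge slope deg',np.degrees(np.arctan(p[0])),p[1])
# fence/panel band brightness
a,b=np.argmin(abs(us-68)),np.argmin(abs(us-58))
for v in(10,-10,-30,-50,-60): print(v,im.max(2)[a:b:4,np.argmin(abs(vs-v))])
s=snap('scene'); save(s,'pics/scene6.png',(330,90,430,265),4); save(s,'pics/scene6z.png',(335,170,425,260),7)
# fence direction (front edge at z=.022) & stop face direction
E
python3 go.py .4756 .228 .0595 11.0
```

```text
[ -9.8  -9.8 -10.  -10.2 -10.  -10.  -10.  -10.   -9.8 -10.  -10.5 -10.5
 -10.  -10.  -10.8 -10.5 -10.2 -10.5 -10.2  -9.5 -10.2 -10.5  -9.8]
edge slope deg 0.26892584400710706 -10.002223320158103
10 [49 47 44 37 30 22 16 14 13 14]
-10 [105 104  99  81  64  47  40  36  34  35]
-30 [105 109 106  91  70  51  39  32  34  36]
-50 [105 110 104  87  64  48  39  34  36  37]
-60 [169 147 109  83  55  38  27  22  24  25]
t 13.47 tcp [0.4838 0.2274 0.2184] jaw dir -169.06 x [ 0.0048 -0.0012 -1.    ] open 0.012 F [-18.9   2.6  11.6] M [0.97 7.8  0.07] q [ 46.  19. -30.   0. -41. -36.]
grasp pt [0.4846 0.2272 0.0594]
0 rot [179.94   0.41   0.19] shift now-axes [-0.0002  0.0079  0.0021] shift after turn [-0.0001 -0.0079 -0.0021]
180 rot [-0.06 -0.12  0.26] shift now-axes [-0.0002  0.0079  0.0021] shift after turn [-0.0001  0.0079  0.0021]
```

View pics/r6top.png

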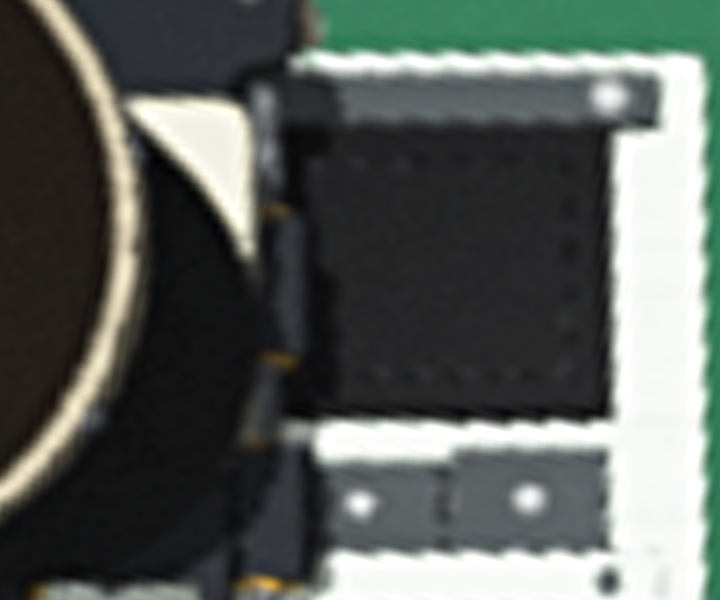

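View pics/scene6z.png

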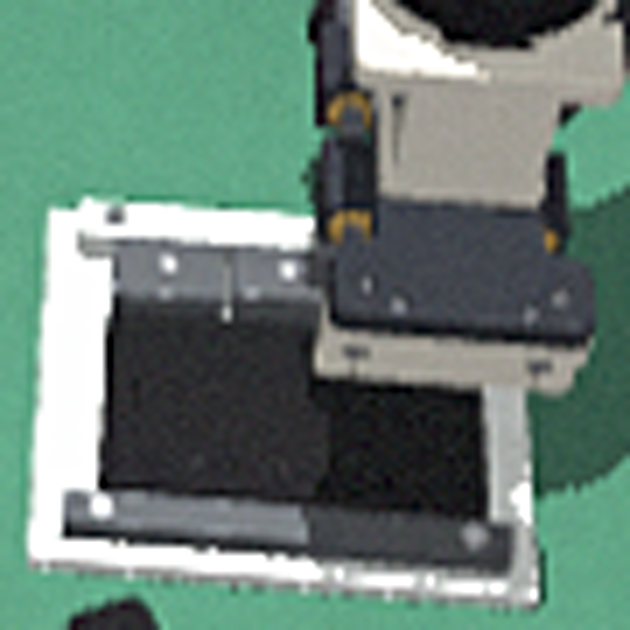

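Run:
```python
from rect import *
def slope(s,lo,hi,sgn,rng):
    im,us,vs=rectify(s,(506,194),11.1,.026); g=cv2.GaussianBlur(im.max(2),(9,9),0).astype(float)
    i0,i1=np.argmin(abs(us-hi)),np.argmin(abs(us-lo)); xs=[];ys=[]
    for v in np.arange(*rng,-.5):
        j=np.argmin(abs(vs-v)); col=g[i0:i1,j]
        d=np.clip(sgn*np.diff(col),0,None); xs.append(v); ys.append((d**2*us[i0:i1-1]).sum()/(d**2).sum())
    p=np.polyfit(xs,ys,1); return np.degrees(np.arctan(p[0])).round(2),np.polyval(p,-25).round(2)
for f in('top0','top6'):
    s=pickle.load(open(f+'.pkl','rb'))
    print(f,'panel edge',slope(s,*((-17,-9) if f=='top0' else (-14,-4)),1,(8,-16 if f=='top0' else -58)),'fence outer',slope(s,72,80,-1,(8,-58)),'rail',slope(s,-48,-38,1,(8,-58)))
```

```text
top0 panel edge (np.float64(1.15), np.float64(-14.8)) fence outer (np.float64(-0.06), np.float64(77.06)) rail (np.float64(-0.03), np.float64(-42.98))
top6 panel edge (np.float64(0.55), np.float64(-10.2)) fence outer (np.float64(-0.15), np.float64(77.04)) rail (np.float64(0.02), np.float64(-42.97))
```

Run:
```python
from rect import *
def edge(s,u0,v0,v1,z,level,win=5):
    c=s['color'].max(2).astype(float); a=np.radians(11.1); pts=[]
    P=lambda u,v:np.array([506+np.cos(a)*u-np.sin(a)*v,194+np.sin(a)*u+np.cos(a)*v,z*1000])/1000
    e=proj(s,[P(u0,v0),P(u0,v1)])
    for col in range(int(np.ceil(e[0,0])),int(e[1,0])+1):
        r=np.interp(col,e[:,0],e[:,1]); rr=np.arange(int(r)-win,int(r)+win+1); q=c[rr,col]
        k=[i for i in range(len(q)-1) if (q[i]-level)*(q[i+1]-level)<0]
        if not k: continue
        k=min(k,key=lambda i:abs(rr[i]-r)); pts.append((col,rr[k]+(level-q[k])/(q[k+1]-q[k])))
    w=onplane(s,pts,z)*1000-[506,194,0]; u=w[:,0]*np.cos(a)+w[:,1]*np.sin(a); v=-w[:,0]*np.sin(a)+w[:,1]*np.cos(a)
    p=np.polyfit(v,u,1); r=u-np.polyval(p,v); ok=abs(r)<2*r.std()+.1; p=np.polyfit(v[ok],u[ok],1)
    return 'slope %.2f+-%.2f deg u(-25)=%.2f n=%d'%(np.degrees(p[0]),np.degrees((u-np.polyval(p,v))[ok].std()/np.ptp(v[ok])*3.4/np.sqrt(ok.sum())),np.polyval(p,-25),ok.sum())
for f in('top0','top5','top6'):
    s=pickle.load(open(f+'.pkl','rb')); print(f)
    print(' panel near edge',edge(s,-14.6 if f=='top0' else -10.2,*((60,20) if f=='top0' else (0,-62)),.026,130,3))
    print(' fence front',edge(s,63,*((60,-60) if f=='top0' else (0,-52)),.024,70,3))
    print(' fence back',edge(s,77,0,-66,.022,170,3), ' rail back',edge(s,-43.4,0,-58,.026,170,3))
    if f=='top0': print(' panel far', edge(s,59.3,60,-60,.026,50,3))
```

```text
top0
 panel near edge slope 0.33+-0.28 deg u(-25)=-14.47 n=18
 fence front slope 0.39+-0.66 deg u(-25)=59.98 n=48
 fence back slope 0.54+-0.29 deg u(-25)=77.61 n=27  rail back slope -0.22+-0.31 deg u(-25)=-43.08 n=26
 panel far slope 0.78+-0.08 deg u(-25)=56.83 n=51
top5
 panel near edge slope 0.51+-0.20 deg u(-25)=-10.24 n=28
 fence front slope 0.23+-0.24 deg u(-25)=64.92 n=21
 fence back slope 0.54+-0.29 deg u(-25)=77.62 n=27  rail back slope -0.23+-0.31 deg u(-25)=-43.08 n=26
top6
 panel near edge slope 0.30+-0.23 deg u(-25)=-10.21 n=28
 fence front slope 0.21+-0.23 deg u(-25)=64.84 n=20
 fence back slope 0.56+-0.29 deg u(-25)=77.61 n=27  rail back slope -0.22+-0.31 deg u(-25)=-43.08 n=26
```

```bash
python3 go.py .4756 .228 .0595 11.0; python3 -c "
from plant import ctrl
print(ctrl.close_job())"
```

```text
t 13.47 tcp [0.4838 0.2274 0.2184] jaw dir -169.06 x [ 0.0048 -0.0012 -1.    ] open 0.012 F [-18.9   2.6  11.6] M [0.97 7.8  0.07] q [ 46.  19. -30.   0. -41. -36.]
grasp pt [0.4846 0.2272 0.0594]
0 rot [179.94   0.41   0.19] shift now-axes [-0.0002  0.0079  0.0021] shift after turn [-0.0001 -0.0079 -0.0021]
180 rot [-0.06 -0.12  0.26] shift now-axes [-0.0002  0.0079  0.0021] shift after turn [-0.0001  0.0079  0.0021]
the job is handed in; nothing more can be done
None
```

I took the bar from the tray and lowered it upright into the gap at the short (+y) stop until it touched the jig floor. I then pushed the panel against the fence and handed in at 13.5 s with the bar still gripped and pressing. I didn't touch the cases.

**Checks that agreed at the end:**
- **Grip and push:** the fingers were 12.0 mm apart on the bar. The push toward the fence was about 19 N and held steady through the last pictures; tool tilt was about 0.3°.
- **Panel position:** the top view shows no white strip between panel and fence along the visible length. The gaps to the mid and long stops measure about 10 mm and 7 mm, which is what a flush panel gives.

**Checks that were weak or disagreed:**
- **Squareness:** the panel edge measured 0.3 ± 0.2° and the fence 0.2 to 0.5°, so they look parallel within what the picture can resolve. A cruder first fit gave 0.55° against the rail.
- **Bar foot:** the hand hid it during insertion. I judged the depth from the floor contact height, which came exactly where expected, and from the force. The foot still pressed the floor with about 12 N at the end.
- **Cameras:** the two cameras disagreed by about 4.6 mm in x. I used their mean and the bar-to-gap offset, which matched in both.

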